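# Set up the bench torch for hands-free soldering

### The job

Lay the gas torch in the cradle of the stand, fully home and with its burner pointing at the brick, and let go of it; do not drop it. Then take its tap, turn it clockwise until you feel it reach its shut stop, and open it again to 60 degrees from that stop. Leave the torch lying in the cradle, and do not push the jar, bowl or steel block about.

Things in the scene. Friction and masses are not known exactly. Their poses are not given: they have to be found in the camera images.
- torch: Loose gas torch, about 0.4 kg, tap on top. Square handle 110 mm along its x, 34 wide (y), 34 high; brass neck and steel burner tube (24 mm wide at most) go on from x = 55 to 130 mm. Origin: centre of the handle's underside, z up. Best taken across its width 8 mm forward of the origin (balance point about 4 mm forward). Tap at x = -38 mm on a round steel dial 52 mm across, its top 37 mm up.
- torch_nozzle (a point): Mouth of the torch's burner: 130 mm forward of the torch's origin, 19 mm above its underside. Axes as the torch's.
- tap (a joint): Angle of the tap, rad. 0 = shut, at a hard stop, the bar straight across the torch's handle; grows as it opens, counter-clockwise from above; far stop at 2.1. The bar lies along the torch's y axis turned by this angle (a half turn looks the same). White marks on the dial every 30 degrees, broad ones at 0 and 60 (1.047 rad). Friction 0.08 N m: stays where left.
- tap_grip (a point): Point on the tap's axis, 58 mm above the torch's underside. The tap is a plain brass bar, 44 mm long, 10 wide, 24 high: underside 44 mm, top 68 mm above the torch's underside. Its axes turn with the bar: y along it, x across it (fingers close along x), z up.
- stand: Fixed steel stand with the cradle at its origin and a terracotta firebrick (60 x 100 x 55 mm, top 63 mm up, a black block on it to 81 mm) 175 to 235 mm along its +x. Origin: on the bench, under the cradle's centre; z up.
- cradle_floor (a point): Centre of the cradle's floor, 20 mm above the bench; x points to the brick. Torch home: its origin here, its x along this x. Pocket 116 mm long, 39 wide between two pairs of cheeks at x = -55 to -29 and 35 to 53 mm, 26 mm above the floor, flaring to 60 mm at the top; open between them for the fingers. End walls 8 mm (tail) and 4 mm (neck) above the floor.
- flux_jar: round jar with a metal lid, 48 mm across and 55 mm tall, standing; origin at the centre of its underside. A bystander
- bowl: turned wooden bowl, 110 mm across and 40 mm tall; origin at the centre of its underside. A bystander
- bench_block: plain square steel block 75 x 75 x 22 mm; origin at the centre of its underside. A bystander
There are look-alikes about, which are no part of the job. What is shaped like the torch but green or red is not meant.

How it is judged:
On the way, in this order (a step that is already met when the one before it is completed fails the run):
1. the torch lies home in the cradle, burner towards the brick, and has been let go (z of torch in the frame of cradle_floor between -0.004 and 0.004 m and x of torch in the frame of cradle_floor between -0.007 and 0.007 m and y of torch in the frame of cradle_floor between -0.006 and 0.006 m and angle between the x axis of torch and the x axis of cradle_floor, either way round below 0.12 rad and angle between torch's own z axis and vertical below 0.06 rad and x of torch_nozzle in the frame of cradle_floor above 0.1 m and contact force between the fingers and torch below 0.5 N and linear speed of torch below 0.02 m/s), for 0.3 s.
2. the tap is turned shut against its stop, the torch still home in the cradle (z of torch in the frame of cradle_floor between -0.004 and 0.004 m and x of torch in the frame of cradle_floor between -0.007 and 0.007 m and y of torch in the frame of cradle_floor between -0.006 and 0.006 m and angle between the x axis of torch and the x axis of cradle_floor, either way round below 0.12 rad and angle between torch's own z axis and vertical below 0.06 rad and x of torch_nozzle in the frame of cradle_floor above 0.1 m and value of joint tap below 0.06 rad), for 0.1 s.
At the end, for the whole second after the job is handed in: The torch rests released in the cradle: within 7 mm along, 6 mm across, 4 mm in height of the floor point, level within 0.06 rad, in line within 0.12 rad, burner to the brick; the tap, shut there to within 0.06 rad of its stop, now stands at 1.047 rad within 0.087 (all of step 1 and value of joint tap between 0.96 and 1.134 rad); the robot touches nothing.
It fails at once if the torch is dropped (falls free faster than 0.55 m/s) (linear speed of torch above 0.55 m/s and contact force between the fingers and torch below 0.1 N).
It fails at once if a bystander is pushed more than 30 mm (distance of any of flux_jar, bowl, bench_block from where it was at the start of the episode above 0.03 m).
It also fails if it takes over 54 s, if anything falls off the work surface, if the arm or the gripper's body presses on something with over 40 N, if the wrist force passes 120 N, or if a joint passes its speed limit or range.

### The arm

A 6-joint arm with a two-finger parallel gripper is mounted at the origin on the work surface. World frame = base frame: x ahead of the robot, y to its left, z up, the work surface at z = 0. Lengths are in m, angles in rad, forces in N, time in s.
With the tool pointing down it reaches from about 0.35 to 0.775 m from the base axis. Payload 7.3 kg.
Tool frame: the origin (TCP) lies between the finger pads; the fingertips stand 14 mm ahead of it and the grasp point (between the pads) lies 5 mm behind it; z points along the fingers, y is the line along which they close (so a half turn about z gives the same grasp; the last joint's range is limited). The gripper opens to 92 mm and grips with 3 to 60 N. Pads are 19 mm wide; open, the fingers measure 130 mm over their backs; the gripper's body (75 mm by 190 mm) begins 47 mm behind the grasp point.
Start: joints at [-1.421, 0.342, 1.524, -0, 1.275, -0.146], TCP at [0.153, -0.502, 0.241] pointing down, gripper open.
Joint ranges: [-2.53, 2.53], [-0.77, 2.02], [0.04, 2.7], [-1, 4.14], [0.28, 2.66], [-3.11, 3.11]. Speed limits (rad/s): [2.57, 2.57, 3.14, 3.14, 3.14, 3.14].

### API

Orientations are given as [roll, pitch, yaw] about the fixed x, y, z axes, in that order (R = Rz(yaw) Ry(pitch) Rx(roll)).
In Python, from cell import robot, eyes gives the robot as it stands. The module is installed in compiled form; this text tells all that it offers.
- The arm moves only by the shell command python3 -m handwheel 'ROWS' [FORCE]. ROWS is JSON, one flat list of numbers, 5 for each row, row after row: the shift along the world's x, y, z in mm, then the turn about the world's z in rad, then the opening, from 0 (shut) to 1 (fully open). In form: [x, y, z, spin, jaw, x, y, z, spin, jaw, ...]. A call has 1 to 8 rows; each row shifts and turns the commanded pose from where the row before left it; what a row does not reach is not made up. A row lasts 1/10 s, in which the tool goes at most 50 mm and 8.59 degrees, less where a joint would pass 70% of its speed; a pose out of reach is approached as far as the arm can. A call with a gripper value outside its range is refused whole. The fingers move at their own pace and stop on an object; FORCE is the grip in N (left out, the last holds). Time passes only in rows, so rows that do not move let the fingers close. It gives the time, the measured TCP pose, the force, the opening and the grip force at its end, in the units of the state.
- robot.observe(): the state, without advancing time (a new reading comes with each control period).
- eyes.read_camera(name): name is "side" or "top"; returns (picture, depth): 400x640x3 uint8, blue, green, red; 400x640 float32, m along the optical axis (not along the pixel's ray), 0 where there is no reading.
- eyes.calibration(name): a dict with "fx", "fy", "cx", "cy" (pixels), "world_to_cam" (4x4, takes a point from world to camera coordinates). Camera axes: x right, y down, z forward; pixel columns grow to the right and rows downward; lengths in m; the calibration is good to about 2 mm. A picture is of the moment at which its call begins. calibration takes no time and is no camera call.
- robot.hand_in(): hands the job in; it is judged then, once.
The state is a dict: "time": time; "qpos": joint angles; "qvel": joint speeds; "joint_efforts": joint torques, N m; "tool_pos": TCP position; "tool_rot": TCP orientation; "contact_force": force on the tool from outside, world axes, zero at the start; "torque": the same for the moment, N m; "opening": finger opening in m; "grip_force": force on a finger pad.
Only numpy, scipy, OpenCV 4.12 (cv2) and the standard library are available. Lean on these libraries where they do the work, as an engineer would, in place of code of your own. Each camera call takes 0.05 s, during which the arm holds its last target. There are 200 camera calls.

## Working session

There is one attempt and no reset: what is moved stays moved. The work goes in short steps, Python scripts to look and compute and a shell command to move; the robot and the scene stay as the last step left them, time stands still between calls to the robot, and variables do not carry over. Pictures are saved under pics/ and viewed, at most 10 in all, crops included, and the job is handed in when it is done.

```bash
mkdir -p pics; ls; python3 - <<'E'
from cell import robot, eyes
import cv2,numpy as np
for n in("top","side"):
    p,d=eyes.read_camera(n); cv2.imwrite(f"pics/{n}0.png",p); np.savez(f"{n}0.npz",p=p,d=d)
    c=eyes.calibration(n); print(n,c["fx"],c["fy"],c["cx"],c["cy"]); print(np.round(c["world_to_cam"],3).tolist())
print(robot.observe())
E
```

```text
pics
top 510.50918019504894 510.50918019504894 310.5149030430623 200.66117940345754
[[0.014, -1.0, 0.004, -0.002], [-0.984, -0.014, -0.179, 0.438], [0.179, -0.001, -0.984, 1.372], [0.0, 0.0, 0.0, 1.0]]
side 489.3879818128093 489.3879818128093 306.7340848255865 198.20744185446395
[[-0.948, -0.317, -0.007, 0.43], [-0.242, 0.738, -0.63, 0.142], [0.205, -0.596, -0.776, 1.187], [0.0, 0.0, 0.0, 1.0]]
{'time': 0.1, 'qpos': array([-1.42095901e+00,  3.42648085e-01,  1.52490092e+00, -2.97057042e-07,
        1.27542165e+00, -1.46026693e-01]), 'qvel': array([-7.20992645e-05, -1.67743662e-03, -1.48746423e-03,  1.22908386e-03,
       -2.14345792e-04,  8.58098515e-04]), 'joint_efforts': array([ 1.57444862e-03, -4.32003379e+01, -2.44694424e+01,  7.18525588e-02,
        5.25904284e-02, -4.41843486e-05]), 'tool_pos': array([ 0.15302864, -0.5018453 ,  0.24012421]), 'tool_rot': array([-3.14022927e+00, -2.00229877e-04,  2.95863960e-01]), 'contact_force': array([0.32935153, 0.44861997, 0.22714734]), 'torque': array([-0.0650578 ,  0.02473009, -0.08125593]), 'grip_force': 0.0, 'opening': 0.0917144255919868}
```

View pics/top0.png

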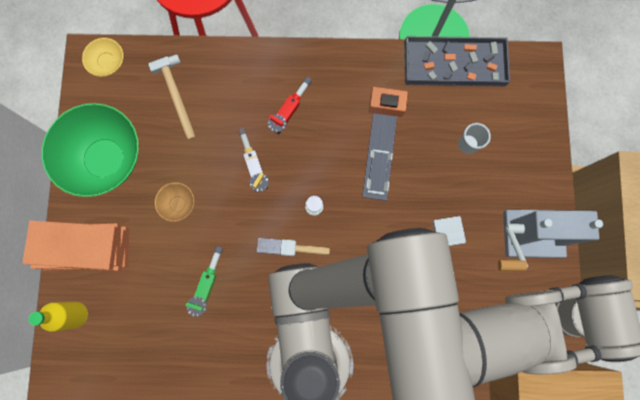

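View pics/side0.png

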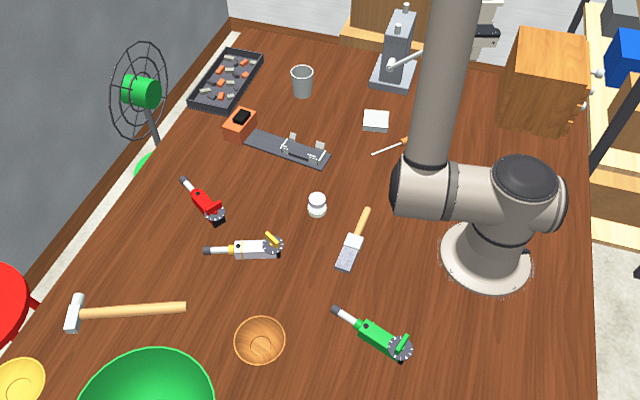

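The top view shows the white torch at about (253,160), with its burner up at (242,131) and its tap at (259,182). The stand is at about (380,160), with the brick at (388,100). The side view shows the torch at (245,248) and the cradle at (303,150). Next I'll zoom in and measure.

```bash
cat > h.py <<'E'
import numpy as np,cv2
from cell import robot, eyes
C={n:eyes.calibration(n) for n in("top","side")}
def ray(n,u,v):
    c=C[n];M=np.array(c["world_to_cam"]);R=M[:3,:3];t=M[:3,3]
    d=R.T@np.array([(u-c["cx"])/c["fx"],(v-c["cy"])/c["fy"],1]); return -R.T@t,d
def plane(n,u,v,z):
    o,d=ray(n,u,v); return o+d*(z-o[2])/d[2]
def dep(n,u,v,z):
    o,d=ray(n,u,v); return o+d*z
def cross(a,b):  # a=(u,v) top, b=(u,v) side -> point, gap
    o1,d1=ray("top",*a);o2,d2=ray("side",*b)
    s=np.linalg.lstsq(np.c_[d1,-d2],o2-o1,rcond=None)[0]
    p,q=o1+d1*s[0],o2+d2*s[1]; return (p+q)/2,np.linalg.norm(p-q)
def cloud(n,d,box):  # world points in pixel box u0,v0,u1,v1
    u0,v0,u1,v1=box; v,u=np.mgrid[v0:v1,u0:u1]; z=d[v0:v1,u0:u1]
    o,_=ray(n,0,0); c=C[n];R=np.array(c["world_to_cam"])[:3,:3]
    D=np.stack([(u-c["cx"])/c["fx"],(v-c["cy"])/c["fy"],np.ones(u.shape)],-1)@R
    return o+D*z[...,None]
def crop(p,box,s):
    u0,v0,u1,v1=box; return cv2.resize(p[v0:v1,u0:u1],None,fx=s,fy=s,interpolation=cv2.INTER_CUBIC)
E
python3 - <<'E'
from h import *
t=np.load("top0.npz");s=np.load("side0.npz")
im=np.zeros((600,800,3),np.uint8)
def put(c,x,y): c=c[:600-y,:800-x]; im[y:y+c.shape[0],x:x+c.shape[1]]=c
put(crop(t['p'],(230,120,280,200),4),0,0)     # x4
put(crop(t['p'],(355,80,415,205),4.5),220,0)
put(crop(s['p'],(195,225,295,270),5),0,370)
put(crop(s['p'],(220,95,340,175),2.5),500,0)
put(crop(s['p'],(275,125,335,175),4.5),510,250)
cv2.imwrite("pics/crop1.png",im)
for n,q,box in(("top",t,(355,80,415,205)),("top",t,(230,120,280,200)),("side",s,(195,225,295,270))):
    P=cloud(n,q['d'],box); 
    print(n,np.histogram(P[...,2],bins=np.arange(-.01,.1,.005))[0])
E
```

```text
top [ 226 1866 2276  987  370  309  338  105   63   60   64   44   32   98
  302  105   21   92  101   12    0]
top [ 131 1301 1479  233    3    9   40  101  242  263   74    8   10   10
   19   46   14    0    0    0    0]
side [  58 2162 1080   62   56   90  128  148  367  205    7   13   13   17
   28   51    1    0    0    0    0]
```

View pics/crop1.png

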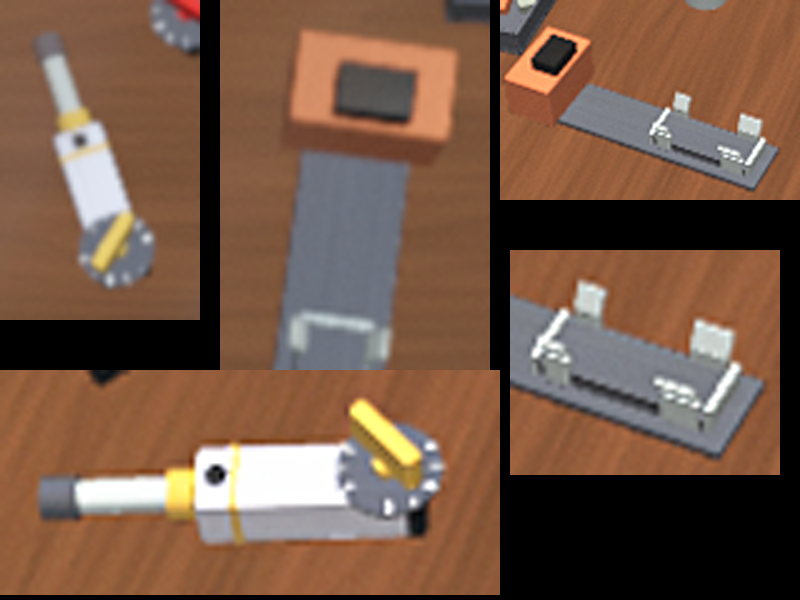

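The crops show the white torch's handle, with a yellow bar tap on its dial near the tail. The stand shows a grey plate, pale end walls and cheeks, and the orange brick with its black block. I'll measure these with colour masks in both views.

```bash
cat >> h.py <<'E'
def mask(p,box,lo,hi):
    h=cv2.cvtColor(p,cv2.COLOR_BGR2HSV); m=np.zeros(h.shape[:2],np.uint8); u0,v0,u1,v1=box
    m[v0:v1,u0:u1]=cv2.inRange(h,lo,hi)[v0:v1,u0:u1]; return m
def big(m):
    n,l,s,c=cv2.connectedComponentsWithStats(m); k=1+np.argmax(s[1:,4]); return (l==k).astype(np.uint8)*255
def rect(n,m,z):  # min-area rectangle of the mask's outline cast on plane z, mm
    k=max(cv2.findContours(m,cv2.RETR_EXTERNAL,cv2.CHAIN_APPROX_NONE)[0],key=cv2.contourArea)[:,0]
    P=np.array([plane(n,u,v,z)[:2]*1000 for u,v in k],np.float32); (c,s,a)=cv2.minAreaRect(P)
    if s[0]<s[1]: s=s[::-1];a+=90
    return np.round(c,1),np.round(s,1),round((a+90)%180-90,1)
E
python3 - <<'E'
from h import *
for n in C: print(n,"cam at",ray(n,0,0)[0].round(3))
t=np.load("top0.npz");s=np.load("side0.npz")
W=((0,0,165),(179,45,255)); Y=((20,110,110),(32,255,255)); O=((5,120,120),(12,200,255)); K=((0,0,20),(179,80,75))
bx={"top":((230,120,280,200),(355,80,415,205)),"side":((195,225,295,270),(220,95,340,175))}
for n,q in(("top",t),("side",s)):
    P=cloud(n,q['d'],(0,0,640,400)); tb,sb=bx[n]
    for nm,b,c,zz in(("handle",tb,W,.034),("bar",tb,Y,.068),("brick",sb,O,.063),("black",sb,K,.081)):
        m=mask(q['p'],b,*c); m=big(m) 
        Z=P[m>0]; v,u=np.nonzero(m)
        print(n,nm,m.sum()//255,"uv",u.mean().round(1),v.mean().round(1),"med",np.round(np.median(Z,0),4),"rect@z",rect(n,m,zz))
h=cv2.cvtColor(t['p'],cv2.COLOR_BGR2HSV)
for u,v in((384,145),(380,198),(388,153),(378,190),(400,90),(388,100),(246,148),(390,115)): print((u,v),h[v,u])
h=cv2.cvtColor(s['p'],cv2.COLOR_BGR2HSV)
for u,v in((255,246),(255,257),(280,140),(242,120)): print('s',(u,v),h[v,u])
im=np.zeros((600,800,3),np.uint8)
a=crop(t['p'],(358,82,413,202),5); im[:600,:275]=a[:600]
a=crop(s['p'],(270,125,335,172),8); im[:376,280:800]=a
cv2.imwrite("pics/crop2.png",im)
E
```

```text
top cam at [0.185 0.006 1.428]
side cam at [0.199 0.739 1.014]
top handle 271 uv 252.6 163.8 med [0.5413 0.1681 0.0342] rect@z (array([543.5, 168.8]), array([70.7, 34.5]), 19.9)
top bar 64 uv 258.0 180.4 med [0.487  0.1483 0.0667] rect@z (array([486.6, 147. ]), array([40.5, 14.6]), -31.5)
top brick 3686 uv 388.0 129.6 med [ 0.6742 -0.2362  0.0008] rect@z (array([ 610.8, -200.5]), array([350.3, 167.4]), -0.1)
top black 36 uv 409.6 82.1 med [ 0.7997 -0.2808  0.0165] rect@z (array([ 771.9, -268.3]), array([25.2, 11.8]), 88.7)
side handle 279 uv 252.8 245.9 med [0.5351 0.1671 0.0329] rect@z (array([532.1, 166.5]), array([55.6, 34.3]), 18.2)
side bar 105 uv 272.0 239.4 med [0.4894 0.1533 0.0644] rect@z (array([488.5, 157. ]), array([53.8, 19.2]), -30.6)
side brick 7018 uv 281.1 133.4 med [ 6.235e-01 -2.637e-01 -4.000e-04] rect@z (array([ 601. , -194.8]), array([348.4, 320.6]), 18.0)
side black 149 uv 229.9 106.0 med [ 0.802  -0.2916  0.019 ] rect@z (array([ 772.3, -240.6]), array([98. , 36.4]), -89.8)
(384, 145) [112  36 127]
(380, 198) [111  39 124]
(388, 153) [ 99  21 167]
(378, 190) [109  32 126]
(400, 90) [ 11 138 178]
(388, 100) [12 15 86]
(246, 148) [ 22  74 207]
(390, 115) [  4  68 109]
s (255, 246) [120   1 255]
s (255, 257) [124  12 169]
s (280, 140) [117  20 142]
s (242, 120) [12 28 45]
```

View pics/crop2.png

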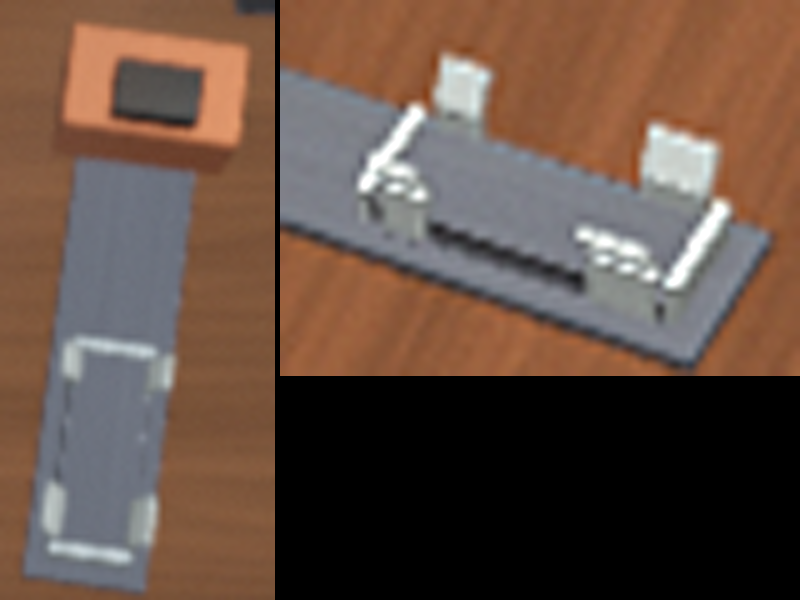

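The crop shows the neck wall centred near top pixel (381.5,151.5) and the tail wall near (376,192). In the side view the walls run (287,139)–(280.5,148) and (325.5,150.5)–(319,160.5). I'll refine these with masks and two-view crossing.

```bash
python3 - <<'E'
from h import *
t=np.load("top0.npz");s=np.load("side0.npz")
# plate
hs=cv2.cvtColor(t['p'],cv2.COLOR_BGR2HSV)
m=mask(t['p'],(360,113,405,202),(95,8,90),(125,60,255)); m=big(m); cv2.imwrite("/tmp/m.png",m)
print("plate@.006",rect("top",m,.006))
P=cloud("top",t['d'],(0,0,640,400))
print("plate z",np.median(P[125:145,378:388,2]))
# brick top & black, top view
b=mask(t['p'],(365,85,412,109),(0,110,150),(20,255,255)); b=big(b); print("bricktop@.063",rect("top",b,.063),"z",np.median(P[b>0],0))
k=mask(t['p'],(375,90,402,109),(0,0,0),(179,70,110)); k=big(k);print("black@.081",rect("top",k,.081),np.median(P[k>0],0))
# bright end walls, weighted by brightness
def wall(q,box):
    u0,v0,u1,v1=box; g=hs if q is t else cv2.cvtColor(q['p'],cv2.COLOR_BGR2HSV)
    w=np.clip(g[v0:v1,u0:u1,2].astype(float)-150,0,None); v,u=np.mgrid[v0:v1,u0:u1]; return (w*u).sum()/w.sum(),(w*v).sum()/w.sum()
N=wall(t,(374,148,389,155));T=wall(t,(369,189,384,195)); print("walls top",N,T)
print("neck",plane("top",*N,.024)*1000,"tail",plane("top",*T,.028)*1000)
# wall ends crossed (top px , side px)
print("crop px->", )
f5=lambda x,y:((x+.5)/5-.5+358,(y+.5)/5-.5+82); f8=lambda x,y:((x-280+.5)/8-.5+270,(y+.5)/8-.5+125)
for nm,a,c in(("neck -y end",f5(158,352),f8(417,110)),("tail -y end",f5(130,557),f8(725,205)),("tail +y end",f5(50,547),f8(673,285)),("cheek N-y inner top",f5(168,355),f8(440,58)),("cheek T-y",f5(155,497),f8(650,125))):
    p,g=cross(a,c); print(nm,(p*1000).round(1),"gap",(g*1000).round(1))
# torch: overall silhouette (not wood) top view; nozzle end, handle width line
to=mask(t['p'],(232,122,275,196),(0,0,60),(179,75,255)); v,u=np.nonzero(to)
Wm=big(mask(t['p'],(230,120,280,200),(0,0,165),(179,45,255)))
v,u=np.nonzero(Wm); Q=np.array([plane("top",a,b,.034)[:2]*1000 for a,b in zip(u,v)],np.float32)
print("handle line",cv2.fitLine(Q,cv2.DIST_L2,0,.01,.01).ravel().round(3))
# burner tube axis: points from depth/silhouette
for nm,q,bx in(("top",t,(232,122,275,196)),):
    g=hs; 
    d=mask(t['p'],(234,124,252,134),(0,0,0),(179,80,120)); 
    v,u=np.nonzero(d); print("dark tip px",u.mean(),v.mean(),len(u),(plane("top",u.mean(),v.mean(),.025)*1000).round(1))
E
```

```text
plate@.006 (array([ 577.4, -192.2]), array([247.9,  67.2]), -7.5)
plate z 0.008522544510409902
bricktop@.063 (array([ 730.8, -213.1]), array([101.7,  61.9]), 83.3) z [ 0.73806292 -0.21121075  0.06277114]
black@.081 (array([ 717.8, -210. ]), array([44.8, 30.8]), 82.3) [ 0.71755328 -0.20997163  0.08072488]
walls top (np.float64(381.22036168787673), np.float64(151.04956463496316)) (np.float64(376.182874617737), np.float64(191.9467889908257))
neck [ 587.11793193 -194.92401545   24.        ] tail [ 467.35523662 -178.92404875   28.        ]
crop px->
neck -y end [ 587.1 -218.3   19.4] gap 2.2
tail -y end [ 465.2 -199.8   26.9] gap 0.7
tail +y end [ 470.  -154.7   29.6] gap 1.1
cheek N-y inner top [ 577.7 -219.5   46.7] gap 2.2
cheek T-y [ 496.2 -211.2   45.8] gap 2.0
handle line [9.44000e-01 3.31000e-01 5.41930e+02 1.68546e+02]
dark tip px 241.6060606060606 130.84848484848484 33 [640.8 204.5  25. ]
```

Measurements agree across views:

| Item | Position (mm) | Heading | Check |
|---|---|---|---|
| Cradle | (527.3, −186.7) | −7.5° | Wall midpoint and brick agree |
| Torch origin | (523, 161.5) | 20.0° | Handle top at z=34 |
| Tap | – | about 39° open | – |

The grasp point is (530.8, 164.2), with the tool at yaw 0.349.

```bash
python3 -m handwheel '[22,39,0,0,1, 22,39,0,0,1, 22,39,0,0,1, 22,39,0,0,1, 22,39,0,0,1, 22,39,0,0,1, 22,39,0,0,1, 22,39,0,0,1]'
python3 -m handwheel '[22,39,0,0,1, 22,39,0,0,1, 22,39,0,0,1, 22,39,0,0,1, 22,39,0,0,1, 22,39,0,0,1, 22,39,0,0,1, 22,39,0,0,1]'
```

```text
time: 0.9
tool_pos: [0.3294, -0.1885, 0.2407]
tool_rot: [3.142, -0.0, 0.295]
contact_force: [1.3, 0.2, 0.2]
opening: 0.092
grip_force: 0.0
time: 1.7
tool_pos: [0.5055, 0.1237, 0.2404]
tool_rot: [3.142, 0.001, 0.296]
contact_force: [0.9, -0.5, 0.7]
opening: 0.0918
grip_force: 0.0
```

```bash
python3 -m handwheel '[12.5,20,-30,0.053,1, 13,20.5,-30,0,1, 0,0,-40,0,1, 0,0,-40,0,1, 0,0,-30,0,1, 0,0,-25,0,1, 0,0,-23.5,0,1, 0,0,0,0,1]'
```

```text
time: 2.5
tool_pos: [0.5281, 0.1619, 0.019]
tool_rot: [-3.14, 0.007, 0.349]
contact_force: [-0.3, -0.9, -0.5]
opening: 0.092
grip_force: 0.0
```

```bash
python3 -m handwheel '[2.5,2.3,3,0,1, 0,0,0,0,1, 0,0,0,0,0.5, 0,0,0,0,0.3, 0,0,0,0,0.2, 0,0,0,0,0.2, 0,0,0,0,0.2, 0,0,0,0,0.2]' 25
```

```text
time: 3.3
tool_pos: [0.533, 0.1646, 0.0252]
tool_rot: [3.142, 0.0, 0.349]
contact_force: [-0.7, -0.3, 0.6]
opening: 0.0483
grip_force: 0.0
```

```bash
python3 -m handwheel '[-2,-0.5,-3,0,0.3, 0,0,0,0,0.3, 0,0,0,0,0, 0,0,0,0,0, 0,0,0,0,0, 0,0,0,0,0, 0,0,0,0,0, 0,0,0,0,0]' 25
```

```text
time: 4.1
tool_pos: [0.531, 0.1641, 0.0222]
tool_rot: [3.142, 0.0, 0.349]
contact_force: [0.1, 0.9, -4.9]
opening: 0.0342
grip_force: 25.0
```

```bash
python3 -m handwheel '[0,0,8,0,0, 0,0,15,0,0, 0,0,20,0,0, 0,0,25,0,0, 0,0,25,0,0, 0,0,20,0,0, 0,0,10,0,0, 0,0,0,0,0]'
python3 - <<'E'
from h import *
for n in C:
    p,d=eyes.read_camera(n); cv2.imwrite(f"/tmp/{n}1.png",p); np.savez(f"{n}1.npz",p=p,d=d)
a=cv2.imread("/tmp/side1.png");b=cv2.imread("/tmp/top1.png")
im=np.zeros((600,800,3),np.uint8); im[:300,:480]=crop(a,(180,170,340,270),3); im[300:,:480]=crop(b,(200,100,360,200),3)
cv2.imwrite("pics/held.png",im); o=robot.observe(); print(o["tool_pos"],o["contact_force"],o["torque"])
E
```

```text
time: 4.9
tool_pos: [0.5318, 0.1643, 0.1469]
tool_rot: [3.141, -0.003, 0.349]
contact_force: [-0.9, -0.2, -5.1]
opening: 0.0342
grip_force: 25.0
[0.53051431 0.16399793 0.14460684] [-0.15266651 -0.27528672 -4.81689356] [-0.03842848  0.02275838  0.03507972]
```

View pics/held.png

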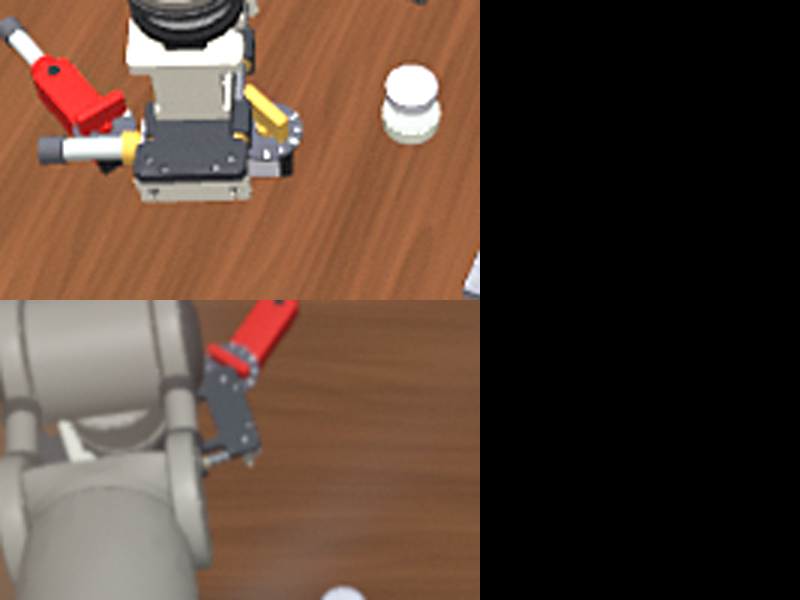

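The torch hangs level in the grip, with its burner tip at side pixel (196,219). I'll check its in-hand offset from the tip.

```bash
python3 - <<'E'
from h import *
def tip(f,box,z):
    q=np.load(f); m=big(mask(q['p'],box,(95,0,40),(179,90,140))); v,u=np.nonzero(m)
    print(len(u),u.mean().round(1),v.mean().round(1),u.min()); return plane("side",u.mean(),v.mean(),z)*1000
a=tip("side0.npz",(198,240,216,262),.019); b=tip("side1.npz",(188,208,204,230),.1414); print(a.round(1),b.round(1),(b-a).round(1))
R=np.array([np.cos(.349),np.sin(.349)]); print("tip ahead of tool, held:",((b[:2]-[530.5,164])@R).round(1),"across",((b[:2]-[530.5,164])@[-R[1],R[0]]).round(1),"start rel grasp",((a[:2]-[530.5,164])@R).round(1))
E
```

```text
44 206.2 250.5 203
45 196.8 221.0 193
[640.6 205.7  19. ] [640.4 207.4 141.4] [ -0.2   1.7 122.4]
tip ahead of tool, held: 118.1 across 3.2 start rel grasp 117.7
```

```bash
python3 - <<'E'
from h import *
R=np.array([np.cos(.349),np.sin(.349)]);L=np.array([-R[1],R[0]])
for nm,n,u,v,z,x in(("front","side",234.6,245.8,.034,55),("dial","side",272.6,244.6,.037,-38),("nozzle","side",202.2,250,.019,130),("front","top",249.4,152.4,.034,55),("dial","top",258.9,181.9,.037,-38),("nozzle","top",241.1,128.6,.022,130)):
    p=plane(n,u,v,z)[:2]*1000; print(nm,n,p.round(1),"origin along",(p@R-x).round(1),"across",(p@L).round(1))
print("tool along",np.array([530.5,164])@R,"across",np.array([530.5,164])@L)
q=np.load("top0.npz")['p'];g=np.load("side0.npz")['p']
# dial+torch silhouette by difference from wood hue
for n,p,b in(("top",q,(232,122,275,196)),("side",g,(198,228,292,268))):
    m=big(cv2.bitwise_not(mask(p,(0,0,640,400),(0,76,0),(19,255,255)))&mask(p,b,(0,0,0),(179,255,255)))
    v,u=np.nonzero(m);P=np.array([plane(n,a,c,.03)[:2]*1000 for a,c in zip(u,v)])@R; print(n,P.min().round(1),P.max().round(1))
E
```

```text
front side [575.3 180.3] origin along 547.3 across -27.2
dial side [489.2 150.5] origin along 549.1 across -25.9
nozzle side [650.6 207.4] origin along 552.3 across -27.5
front top [574.9 178.8] origin along 546.4 across -28.5
dial top [489.4 149. ] origin along 548.9 across -27.3
nozzle top [648.5 206.6] origin along 550.1 across -27.6
tool along 554.6000374593258 across -27.295575650907484
top 485.9 679.9
side 486.6 678.9
```

Torch origin along its axis averages 549.5 mm, so the tool sits at torch x≈5 mm. The placing target for the TCP is (532.4, −187.4), yaw −0.131.

```bash
python3 -m handwheel '[0,-10,0,0,0, 0,-20,0,-0.03,0, 0,-30,0,-0.06,0, 0,-38,0,-0.06,0, 0,-38,0,-0.06,0, 0,-38,0,-0.06,0, 0,-38,0,-0.06,0, 0,-38,0,-0.06,0]'
python3 -m handwheel '[0,-38,0,-0.06,0, 0,-30,0,-0.03,0, 0,-20,0,0,0, 0,-10,0,0,0, 0,-3.4,0,0,0, 2,0,0,0,0, 0,0,0,0,0, 0,0,0,0,0]'
```

```text
time: 5.8
tool_pos: [0.53, -0.0879, 0.1441]
tool_rot: [-3.141, 0.002, -0.044]
contact_force: [1.7, 0.4, -4.5]
opening: 0.034
grip_force: 25.0
time: 6.6
tool_pos: [0.5332, -0.1862, 0.1452]
tool_rot: [-3.141, 0.0, -0.13]
contact_force: [0.3, -0.4, -4.1]
opening: 0.0339
grip_force: 25.0
```

```bash
python3 -m handwheel '[0,-0.6,-15,0,0, 0,0,-20,0,0, 0,0,-20,0,0, 0,0,-10,0,0, 0,0,-4,0,0, 0,0,0,0,0, 0,0,0,0,0]'
python3 - <<'E'
from h import *
im=np.zeros((600,800,3),np.uint8)
for n in C:
    p,d=eyes.read_camera(n); np.savez(f"{n}2.npz",p=p,d=d)
    if n=="top": im[400:,:]=crop(p,(330,90,490,130),5)[:200] 
    else: im[:400,:800]=crop(p,(220,95,380,175),5)
cv2.imwrite("pics/over.png",im); o=robot.observe(); print(o["tool_pos"],o["tool_rot"])
E
```

```text
time: 7.3
tool_pos: [0.5337, -0.1881, 0.0771]
tool_rot: [3.141, -0.001, -0.131]
contact_force: [0.1, -0.6, -4.3]
opening: 0.0339
grip_force: 25.0
[ 0.5336507  -0.18811839  0.07719945] [ 3.14090489e+00 -1.73470821e-03 -1.31108938e-01]
```

View pics/over.png

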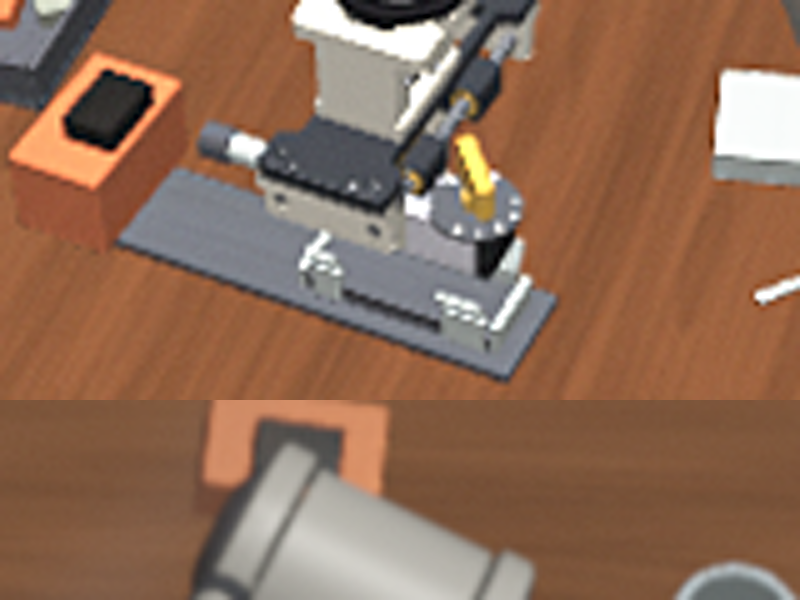

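The view shows the torch above the cradle, burner toward the brick, with its nozzle end at side pixel (259.6,122.6) and dial centre at (314.6,136). I'll check this in the cradle frame within the same view.

```bash
python3 - <<'E'
from h import *
R=np.array([np.cos(.131),-np.sin(.131)]);L=np.array([-R[1],R[0]]);c=np.array([527.3,-186.7])
f8=lambda x,y:((x-280+.5)/8-.5+270,(y+.5)/8-.5+125)
for nm,u,v,z,x in(("nozzle",259.6,122.6,.074,130),("dial",314.6,136,.092,-38),("tailw",*f8(699,245),.028,-60),("neckw",*f8(393,147),.024,60)):
    p=plane("side",u,v,z)[:2]*1000-c; print(nm,"along",(p@R-x).round(1),"across",(p@L).round(1))
print("tool",(np.array([533.6,-188.1])-c)@R)
E
```

```text
nozzle along 5.1 across 2.6
dial along 1.2 across 1.6
tailw along 0.2 across 1.6
neckw along 1.2 across 1.3
tool 6.428896007364656
```

```bash
python3 -m handwheel '[-1.8,0.5,-6,0,0, 0,0,-8,0,0, 0,0,-7,0,0, 0,0,-5,0,0, 0,0,-4,0,0, 0,0,-2,0,0, 0,0,0,0,0, 0,0,0,0,0]'
```

```text
time: 8.2
tool_pos: [0.5314, -0.1875, 0.0444]
tool_rot: [3.141, -0.0, -0.131]
contact_force: [-0.5, 0.2, -4.6]
opening: 0.034
grip_force: 25.0
```

```bash
python3 -m handwheel '[0,0,-1,0,0, 0,0,-1,0,0, 0,0,0,0,0, 0,0,0,0,0]'; python3 -m handwheel '[0,0,-0.7,0,0, 0,0,0,0,0, 0,0,0,0,0]'
```

```text
time: 8.6
tool_pos: [0.5313, -0.1874, 0.0423]
tool_rot: [3.141, -0.0, -0.131]
contact_force: [0.9, -0.0, -4.6]
opening: 0.0338
grip_force: 25.0
time: 8.9
tool_pos: [0.5314, -0.1875, 0.0417]
tool_rot: [3.141, -0.0, -0.131]
contact_force: [-0.1, -0.4, -3.1]
opening: 0.0335
grip_force: 25.0
```

Contact is starting at z≈41.7, as expected. I'll settle a little more, then release.

```bash
python3 -m handwheel '[0,0,-0.5,0,0, 0,0,0,0,0]'; python3 -m handwheel '[0,0,0,0,0.45, 0,0,0,0,0.5, 0,0,0,0,0.6, 0,0,0,0,0.7, 0,0,0,0,0.7, 0,0,0,0,0.7]'
```

```text
time: 9.1
tool_pos: [0.5314, -0.1875, 0.0416]
tool_rot: [3.141, -0.001, -0.131]
contact_force: [-2.1, 0.2, 4.1]
opening: 0.034
grip_force: 25.0
time: 9.7
tool_pos: [0.5313, -0.1874, 0.041]
tool_rot: [3.142, -0.0, -0.131]
contact_force: [0.3, 0.7, -0.5]
opening: 0.064
grip_force: 0.0
```

```bash
python3 -m handwheel '[0,0,10,0,0.8, 0,0,25,0,1, 0,0,40,0,1, 0,0,40,0.14,1, 0,30,10,0.14,1, 0,45,0,0.14,1, 0,45,0,0.14,1, 0,45,0,0.14,1]'
python3 -m handwheel '[0,45,0,0.14,1, 0,45,0,0.14,1, 0,30,0,0.14,1, 0,0,0,0.14,1, 0,0,0,0.14,1, 0,0,0,0.14,1, 0,0,0,0.14,1, 0,0,0,0.14,1]'
python3 - <<'E'
from h import *
im=np.zeros((600,800,3),np.uint8)
for n in C:
    p,d=eyes.read_camera(n); np.savez(f"{n}3.npz",p=p,d=d)
    if n=="top": im[:,:400]=crop(p,(350,80,415,205),5)[:600,:400] if 0 else cv2.copyMakeBorder(crop(p,(350,85,416,205),5),0,0,0,70,0)
    else: im[:480,400:]=crop(p,(255,105,335,185),6)[:480,:400]
cv2.imwrite("pics/placed.png",im); o=robot.observe(); print(o["tool_pos"],o["tool_rot"],o["qpos"])
E
```

```text
time: 10.5
tool_pos: [0.5312, -0.021, 0.1671]
tool_rot: [3.141, -0.001, 0.574]
contact_force: [0.6, -0.3, -0.1]
opening: 0.0917
grip_force: 0.0
time: 11.3
tool_pos: [0.5313, 0.0977, 0.1668]
tool_rot: [3.141, 0.0, 1.695]
contact_force: [-0.7, 0.1, 0.1]
opening: 0.092
grip_force: 0.0
[0.53130846 0.09763369 0.16677142] [3.14073563e+00 8.44876021e-05 1.69013014e+00] [ 3.98388779e-02  4.38836973e-01  1.59225450e+00 -1.80489567e-05
  1.10964016e+00 -7.94869435e-02]
```

View pics/placed.png

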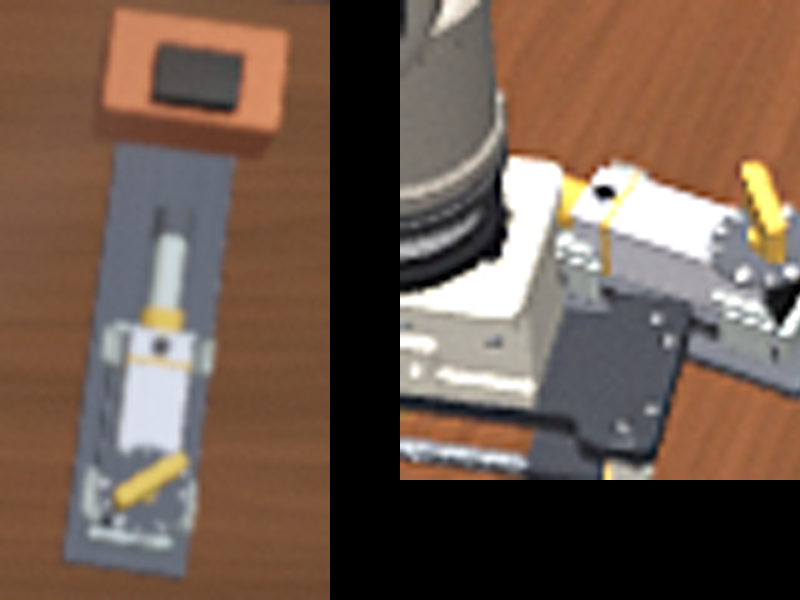

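The torch lies in the cradle between the cheeks, burner toward the brick. The tap bar runs from about top pixel (374,184) to (387,176.5). Next I'll measure the bar in both views.

```bash
python3 - <<'E'
from h import *
B={"top":(371,172,392,190),"side":(318,128,336,152)}; uv={}
for n in C:
    q=np.load(n+"3.npz"); m=big(mask(q['p'],B[n],(18,110,110),(34,255,255))); v,u=np.nonzero(m); P=cloud(n,q['d'],(0,0,640,400))
    print(n,len(u),u.mean().round(1),v.mean().round(1),"med",np.median(P[m>0],0).round(4),"z90",np.percentile(P[m>0][:,2],80).round(4),"rect@.088",rect(n,m,.088))
    # line through upper (top face) points
    S=P[m>0]; S=S[S[:,2]>.078]; X=(S[:,:2]*1000).astype(np.float32); l=cv2.fitLine(X,cv2.DIST_L2,0,.01,.01).ravel(); print(" depth line",len(S),np.degrees(np.arctan2(l[1],l[0])).round(1),l[2:].round(1))
    g=np.array([plane(n,a,b,.088)[:2]*1000 for a,b in zip(u,v)],np.float32); l=cv2.fitLine(g,cv2.DIST_L2,0,.01,.01).ravel(); print(" ray line",np.degrees(np.arctan2(l[1],l[0])).round(1),l[2:].round(1))
q=np.load("top3.npz"); P=cloud("top",q['d'],(0,0,640,400)); w=big(mask(q['p'],(368,148,395,178),(0,0,165),(179,45,255)))
print("handle top z",np.median(P[w>0],0).round(4)); g=np.array([plane("top",b,a,.054)[:2]*1000 for a,b in zip(*np.nonzero(w))],np.float32);l=cv2.fitLine(g,cv2.DIST_L2,0,.01,.01).ravel();print("handle",np.degrees(np.arctan2(l[1],l[0])).round(1),l[2:])
E
```

```text
top 64 379.2 181.0 med [ 0.4851 -0.1795  0.0872] z90 0.0902 rect@.088 (array([ 485.4, -180.2]), array([44.9, 12. ]), -55.3)
 depth line 57 -33.1 [ 481.  -176.2]
 ray line -56.0 [ 485.4 -179.5]
side 7 318.0 145.0 med [ 0.4763 -0.1647  0.076 ] z90 0.0822 rect@.088 (array([ 473.1, -154.3]), array([22.7,  0. ]), -72.3)
 depth line 3 -72.2 [ 476.7 -165.7]
 ray line -72.3 [ 473.1 -154.3]
handle top z [ 0.5466 -0.1869  0.0538]
handle -1.1 [ 546.5618 -187.2693]
```

```bash
python3 -m handwheel '[-5.5,-20,0,0.1,0.6, -5.5,-40,0,0.1,0.6, -5.5,-45,0,0.1,0.6, -5.5,-45,0,0.1,0.6, -5.5,-45,0,0.057,0.6, -5.5,-40,0,0,0.6, -5.5,-30,0,0,0.6, -5,-13.8,0,0,0.6]'
python3 -m handwheel '[0,0,-25,0,0.6, 0,0,-25,0,0.6, 0,0,-20,0,0.6, 0,0,-10,0,0.6, 0,0,-4,0,0.6, 0,0,0,0,0.6, 0,0,0,0,0.6]'
```

```text
time: 12.2
tool_pos: [0.4874, -0.1838, 0.1665]
tool_rot: [3.141, 0.001, 2.139]
contact_force: [-0.5, 0.6, 0.1]
opening: 0.0552
grip_force: 0.0
time: 12.9
tool_pos: [0.4884, -0.1813, 0.083]
tool_rot: [3.141, 0.001, 2.146]
contact_force: [0.4, 1.0, -0.1]
opening: 0.0548
grip_force: 0.0
```

```bash
python3 -m handwheel '[0,0,-6.5,0,0.6, 0,0,0,0,0.5, 0,0,0,0,0.3, 0,0,0,0,0.2, 0,0,0,0,0.1, 0,0,0,0,0, 0,0,0,0,0, 0,0,0,0,0]' 12
python3 -m handwheel '[0,0,0,0,0, 0,0,0,0,0]'; python3 -c "
from cell import robot
o=robot.observe();print(o['torque'],o['tool_rot'])"
```

```text
time: 13.7
tool_pos: [0.4879, -0.1812, 0.0756]
tool_rot: [3.141, 0.0, 2.146]
contact_force: [0.1, -0.9, 1.2]
opening: 0.0123
grip_force: 12.0
time: 13.9
tool_pos: [0.4879, -0.1812, 0.0756]
tool_rot: [3.141, 0.0, 2.146]
contact_force: [0.9, 0.2, 0.0]
opening: 0.0121
grip_force: 12.0
[ 0.00961865 -0.2965814  -0.04823285] [3.14134535e+00 2.43964715e-04 2.14583253e+00]
```

```bash
python3 -m handwheel '[0,0,0,0,0, 0,0,0,0,0, 0,0,0,0,0]' 25; python3 -c "
from cell import robot
o=robot.observe();print(o['torque'],o['tool_rot'])"
```

```text
time: 14.2
tool_pos: [0.4879, -0.1812, 0.0756]
tool_rot: [3.141, 0.0, 2.146]
contact_force: [1.0, 0.3, 0.3]
opening: 0.0113
grip_force: 25.0
[ 0.00725371 -0.28669797 -0.01837533] [3.14135619e+00 2.22025850e-04 2.14575834e+00]
```

```bash
S='from cell import robot
o=robot.observe();print(o["torque"].round(3),o["tool_rot"][2].round(4))'; echo "$S">st.py
python3 -m handwheel '[0,0,0,-0.08,0, 0,0,0,-0.1,0, 0,0,0,-0.1,0, 0,0,0,-0.1,0, 0,0,0,-0.08,0, 0,0,0,0,0, 0,0,0,0,0]'; python3 st.py
```

```text
time: 14.9
tool_pos: [0.4881, -0.181, 0.0757]
tool_rot: [3.141, 0.0, 1.688]
contact_force: [2.6, 1.8, 1.5]
opening: 0.0112
grip_force: 24.9
[ 0.435 -0.578  0.139] 1.6881
```

```bash
python3 -m handwheel '[0,0,0,-0.06,0, 0,0,0,-0.06,0, 0,0,0,0,0, 0,0,0,0,0]'; python3 st.py;  python3 -m handwheel '[0,0,0,-0.04,0, 0,0,0,0,0, 0,0,0,0,0]'; python3 st.py
```

```text
time: 15.3
tool_pos: [0.4881, -0.1812, 0.0757]
tool_rot: [3.141, 0.0, 1.568]
contact_force: [2.6, 2.0, 2.2]
opening: 0.0111
grip_force: 24.9
[ 0.308 -0.641  0.171] 1.5684
time: 15.6
tool_pos: [0.4881, -0.1813, 0.0757]
tool_rot: [3.141, 0.0, 1.528]
contact_force: [5.1, 1.3, 1.6]
opening: 0.0111
grip_force: 24.9
[ 0.383 -0.747  0.196] 1.5278
```

```bash
for i in 1; do python3 -m handwheel '[0,0,0,-0.03,0, 0,0,0,0,0, 0,0,0,0,0]'; python3 st.py; python3 -m handwheel '[0,0,0,-0.03,0, 0,0,0,0,0, 0,0,0,0,0]'; python3 st.py; python3 -m handwheel '[0,0,0,-0.03,0, 0,0,0,0,0, 0,0,0,0,0]'; python3 st.py; done
```

```text
time: 15.9
tool_pos: [0.488, -0.1812, 0.0757]
tool_rot: [3.141, 0.0, 1.497]
contact_force: [3.9, 1.7, 2.8]
opening: 0.0113
grip_force: 25.0
[ 0.509 -0.849  0.263] 1.4974
time: 16.2
tool_pos: [0.488, -0.1812, 0.0757]
tool_rot: [3.141, 0.0, 1.467]
contact_force: [5.0, 3.1, 2.5]
opening: 0.0112
grip_force: 24.9
[ 0.436 -0.803  0.205] 1.467
time: 16.5
tool_pos: [0.4879, -0.1814, 0.0757]
tool_rot: [3.141, 0.0, 1.437]
contact_force: [3.8, 2.1, 1.7]
opening: 0.0115
grip_force: 25.0
[ 0.15  -0.788  0.255] 1.4371
```

```bash
python3 -m handwheel '[0,0,0,0,0, 0,0,0,0,0, 0,0,0,0,0]' 45; python3 st.py; python3 -m handwheel '[0,0,0,-0.03,0, 0,0,0,0,0, 0,0,0,0,0]'; python3 st.py; python3 -m handwheel '[0,0,0,-0.03,0, 0,0,0,0,0, 0,0,0,0,0]'; python3 st.py
```

```text
time: 16.8
tool_pos: [0.4879, -0.1814, 0.0756]
tool_rot: [3.141, 0.0, 1.436]
contact_force: [4.4, 0.6, 2.3]
opening: 0.0101
grip_force: 44.8
[ 0.14  -0.883  0.28 ] 1.4362
time: 17.1
tool_pos: [0.488, -0.1814, 0.0757]
tool_rot: [3.141, 0.0, 1.407]
contact_force: [5.4, 0.3, 2.4]
opening: 0.01
grip_force: 44.9
[ 0.033 -0.885  0.268] 1.4065
time: 17.4
tool_pos: [0.4879, -0.1813, 0.0757]
tool_rot: [3.141, 0.0, 1.377]
contact_force: [4.6, 0.2, 2.6]
opening: 0.0104
grip_force: 45.1
[ 0.134 -0.982  0.452] 1.3771
```

```bash
python3 -m handwheel '[0,0,0,-0.03,0, 0,0,0,0,0, 0,0,0,0,0]'; python3 st.py; python3 -m handwheel '[0,0,0,-0.03,0, 0,0,0,0,0, 0,0,0,0,0]'; python3 st.py
```

```text
time: 17.7
tool_pos: [0.4879, -0.1811, 0.0757]
tool_rot: [3.141, 0.0, 1.347]
contact_force: [5.6, 1.4, 3.3]
opening: 0.0104
grip_force: 45.6
[ 0.254 -0.943  0.546] 1.3472
time: 18.0
tool_pos: [0.4879, -0.1813, 0.0757]
tool_rot: [3.141, 0.0, 1.317]
contact_force: [4.6, 0.4, 5.4]
opening: 0.0108
grip_force: 46.1
[-0.021 -0.858  0.617] 1.3173
```

The moment climbed from 0.27 to 0.62 N m from yaw ≈1.39 onward, while tap friction is only 0.08, so the tap is on its stop. Now I'll open it to yaw ≈2.47.

```bash
python3 -m handwheel '[0,0,0,0.06,0, 0,0,0,0.1,0, 0,0,0,0.1,0, 0,0,0,0.1,0, 0,0,0,0.1,0, 0,0,0,0.1,0, 0,0,0,0.1,0, 0,0,0,0.1,0]'; python3 st.py; python3 -m handwheel '[0,0,0,0.1,0, 0,0,0,0.1,0, 0,0,0,0.1,0, 0,0,0,0.1,0, 0,0,0,0,0, 0,0,0,0,0]'; python3 st.py
```

```text
time: 18.8
tool_pos: [0.4874, -0.1809, 0.0755]
tool_rot: [3.141, -0.001, 2.079]
contact_force: [3.7, 0.5, 5.8]
opening: 0.0103
grip_force: 45.0
[ 0.353 -0.626 -0.411] 2.0786
time: 19.4
tool_pos: [0.4875, -0.1814, 0.0753]
tool_rot: [-3.141, -0.0, 2.473]
contact_force: [3.1, -2.3, 0.8]
opening: 0.0099
grip_force: 45.0
[-0.319 -0.761 -0.217] 2.4728
```

```bash
python3 -m handwheel '[0,0,0,0,0.15, 0,0,0,0,0.25, 0,0,0,0,0.4, 0,0,0,0,0.5, 0,0,5,0,0.5, 0,0,20,0,0.6, 0,0,30,0,0.6, 0,0,35,0,0.6]'
python3 -m handwheel '[0,40,0,0,0.6, 0,50,0,0,0.6, 0,50,0,0,0.6, 0,50,0,0,0.6, 0,50,0,0,0.6, 0,40,0,0,0.6, 0,0,0,0,0.6, 0,0,0,0,0.6]'
python3 - <<'E'
from h import *
ps=[]
for i in range(6):
    p,d=eyes.read_camera("top"); ps.append((p,d))
p=np.mean([a for a,_ in ps],0).astype(np.uint8); d=np.median([b for _,b in ps],0)
q,e=eyes.read_camera("side"); np.savez("top4.npz",p=p,d=d); np.savez("side4.npz",p=q,d=e)
im=np.zeros((600,800,3),np.uint8)
im[:,:400]=crop(p,(358,140,398,200),10); im[:480,400:]=crop(q,(280,110,360,190),5)[:480,:400] if 0 else cv2.copyMakeBorder(crop(q,(280,110,360,190),5),0,80,0,0,0)
cv2.imwrite("pics/set.png",im)
m=big(mask(p,(368,168,395,195),(18,110,110),(34,255,255))); v,u=np.nonzero(m); print(len(u),u.mean(),v.mean(),rect("top",m,.088))
g=np.array([plane("top",a,b,.088)[:2]*1000 for a,b in zip(u,v)],np.float32); l=cv2.fitLine(g,cv2.DIST_L2,0,.01,.01).ravel(); print(np.degrees(np.arctan2(l[1],l[0])).round(1),l[2:].round(1))
E
```

```text
time: 20.2
tool_pos: [0.487, -0.1808, 0.166]
tool_rot: [-3.141, -0.003, 2.476]
contact_force: [0.9, -0.2, -0.0]
opening: 0.0547
grip_force: 0.0
time: 21.0
tool_pos: [0.4874, 0.0994, 0.1657]
tool_rot: [-3.141, 0.0, 2.478]
contact_force: [-0.2, -0.6, -0.2]
opening: 0.0549
grip_force: 0.0
55 379.1090909090909 181.4 (array([ 484.7, -179.5]), array([42.8,  9.5]), -44.2)
-40.6 [ 484.3 -179.1]
```

View pics/set.png

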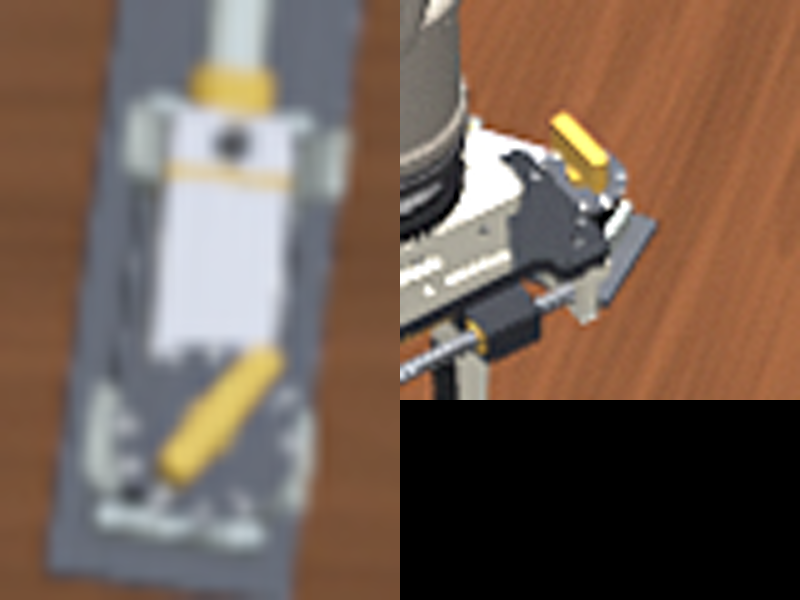

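The view shows the torch still home. The bar runs from about top pixel (375,187) to (385,176) and has been let go. I'll measure the bar angle relative to the handle with sub-pixel edges.

```bash
cat > meas.py <<'E'
from h import *
import sys
def ang(P): l=cv2.fitLine(np.array(P,np.float32),cv2.DIST_HUBER,0,.01,.01).ravel(); return np.degrees(np.arctan2(l[1],l[0]))
def run(f):
    p=np.load(f)['p'].astype(float); out=[]
    V=p.min(2)  # white -> high
    for side in(0,1):
        E=[]
        for v in range(160,174):
            r=V[v]; c=381-(v-150)*.16; g=np.diff(r); us=np.arange(len(g))+.5
            lo,hi=((c-11,c-2) if side==0 else (c+2,c+11)); k=(us>lo)&(us<hi); w=np.clip(g[k] if side==0 else -g[k],0,None)**2
            E.append(plane("top",(w*us[k]).sum()/w.sum(),v,.054)[:2]*1000)
        out.append(ang(E)); E=np.array(E)
        if side==0: E0=E
    wid=np.linalg.norm(E0.mean(0)-E.mean(0))
    y=p[...,2]-p[...,0]  # red-blue: yellow
    k=np.zeros(y.shape,bool); k[170:192,369:392]=1
    for th in(40,60,80):
        w=np.clip(y-th,0,60)*k; m=(w>0).astype(np.uint8); n,l,s,_=cv2.connectedComponentsWithStats(m); w*=l==1+np.argmax(s[1:,4])
        v,u=np.nonzero(w); g=np.array([plane("top",a,b,.088)[:2]*1000 for a,b in zip(u,v)]); W=w[v,u]; c=(g*W[:,None]).sum(0)/W.sum()
        S=((g-c)*W[:,None]).T@(g-c)/W.sum(); ev,ec=np.linalg.eigh(S); b=np.degrees(np.arctan2(ec[1,1],ec[0,1]))%180
        print(f,"edges",np.round(out,1),"wid",wid.round(1),"th",th,"bar",b.round(1),"centre",c.round(1),"len/wid",np.sqrt(12*ev).round(1),"tap",(b-90-np.mean(out)).round(1))
for f in sys.argv[1:]: run(f)
E
python3 meas.py top3.npz top4.npz
```

```text
top3.npz edges [-7.1 -6.9] wid 35.0 th 40 bar 124.0 centre [ 486.  -179.8] len/wid [11.3 41.6] tap 41.1
top3.npz edges [-7.1 -6.9] wid 35.0 th 60 bar 123.6 centre [ 486.  -179.8] len/wid [ 9.8 40.5] tap 40.7
top3.npz edges [-7.1 -6.9] wid 35.0 th 80 bar 123.3 centre [ 486.1 -179.7] len/wid [ 8.6 39.6] tap 40.4
top4.npz edges [-5.5 -5. ] wid 34.8 th 40 bar 140.6 centre [ 485.2 -179.8] len/wid [10.7 41.4] tap 55.9
top4.npz edges [-5.5 -5. ] wid 34.8 th 60 bar 140.3 centre [ 485.2 -179.9] len/wid [ 9.2 40. ] tap 55.5
top4.npz edges [-5.5 -5. ] wid 34.8 th 80 bar 140.8 centre [ 485.  -179.7] len/wid [ 8.3 38.5] tap 56.0
```

The tap stands at about 55.8°, repeatable to about 0.5°. I'll regrip and turn it about 4.3° more.

```bash
python3 -m handwheel '[0,-40,0,0,0.6, 0,-50,0,0,0.6, 0,-50,0,0,0.6, 0,-50,0,0,0.6, 0,-50,0,0,0.6, 0,-40.5,0,-0.005,0.6, 0,0,-20,0,0.6, 0,0,-30,0,0.6]'
python3 -m handwheel '[0,0,-25,0,0.6, 0,0,-15,0,0.5, 0,0,0,0,0.4, 0,0,0,0,0.2, 0,0,0,0,0, 0,0,0,0,0, 0,0,0,0,0, 0,0,0,0,0]' 45; python3 st.py
```

```text
time: 22.15
tool_pos: [0.4884, -0.1846, 0.1163]
tool_rot: [3.141, 0.004, 2.467]
contact_force: [0.3, 0.5, -0.2]
opening: 0.055
grip_force: 0.0
time: 22.95
tool_pos: [0.4882, -0.1819, 0.0766]
tool_rot: [3.141, 0.002, 2.471]
contact_force: [-0.8, -0.1, 5.6]
opening: 0.0099
grip_force: 78.0
[0.051 0.034 0.003] 2.4709
```

```bash
python3 -m handwheel '[0,0,0,0.03,0, 0,0,0,0.03,0, 0,0,0,0.015,0, 0,0,0,0,0, 0,0,0,0,0]' 45; python3 st.py
python3 -m handwheel '[0,0,0,0,0.15, 0,0,0,0,0.25, 0,0,0,0,0.4, 0,0,0,0,0.5, 0,0,5,0,0.5, 0,0,20,0,0.6, 0,0,30,0,0.6, 0,0,35,0,0.6]'
python3 -m handwheel '[0,40,0,0,0.6, 0,50,0,0,0.6, 0,50,0,0,0.6, 0,50,0,0,0.6, 0,50,0,0,0.6, 0,40,0,0,0.6, 0,0,0,0,0.6, 0,0,0,0,0.6]'
python3 - <<'E'
from h import *
ps=[eyes.read_camera("top") for i in range(6)]
p=np.mean([a for a,_ in ps],0).astype(np.uint8); d=np.median([b for _,b in ps],0); np.savez("top5.npz",p=p,d=d)
for f in("top3","top5"):
    q=np.load(f+".npz"); P=cloud("top",q['d'],(0,0,640,400))[156:173,376:383,2]; print(f,"handle top z front/rear",np.median(P[:6]),np.median(P[-6:]))
E
python3 meas.py top5.npz
```

```text
time: 23.45
tool_pos: [0.4882, -0.1819, 0.0766]
tool_rot: [3.141, 0.002, 2.546]
contact_force: [-1.6, 0.8, 5.6]
opening: 0.0098
grip_force: 77.6
[ 0.076  0.037 -0.083] 2.5459
time: 24.25
tool_pos: [0.4871, -0.1814, 0.1659]
tool_rot: [-3.141, -0.003, 2.546]
contact_force: [0.3, -0.2, 0.7]
opening: 0.0546
grip_force: 0.0
time: 25.05
tool_pos: [0.4876, 0.0988, 0.1656]
tool_rot: [-3.141, 0.0, 2.548]
contact_force: [0.4, -0.5, 0.0]
opening: 0.0554
grip_force: 0.0
top3 handle top z front/rear 0.05439560194771176 0.054202377208032115
top5 handle top z front/rear 0.054276273662013264 0.05395869447246482
top5.npz edges [-5.5 -4.6] wid 34.7 th 40 bar 145.5 centre [ 485.3 -179.9] len/wid [10.5 40.8] tap 60.5
top5.npz edges [-5.5 -4.6] wid 34.7 th 60 bar 146.0 centre [ 485.3 -179.9] len/wid [ 9.1 39.2] tap 61.1
top5.npz edges [-5.5 -4.6] wid 34.7 th 80 bar 145.5 centre [ 485.4 -179.8] len/wid [ 8.1 38.4] tap 60.6
```

The tap reads about 60.7°, and the torch is level and home with the arm clear. Handing in.

```bash
python3 -c "
from cell import robot
print(robot.hand_in())"
```

```text
the job is handed in; nothing more can be done
None
```

I handed the job in at about 25 s of the 54 s allowed: the torch is released, level and home in the cradle with its burner to the brick, and the tap was turned onto its shut stop (moment rose to 0.62 N m), then opened to about 60.7° by camera; no verdict came back.

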